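# Unlock the board-test box with the key that fits

## Task

Among the upright keys in the rack, find the flat key whose blade fits the slot of the cam lock on the test box. Push it fully down into the lock, turn it clockwise until the latch stops, then pull it out and set it aside, hanging upright in the hole of the small empty stand. The test box stays unlocked, and the other flat key must be hanging in its place in the rack at the end.

Things in the scene. Friction and masses are not known exactly. Their poses are not given: they have to be found in the camera images.
- key_slim_grip (a point): Slim steel flat key, 0.08-0.17 kg, hung upright in one of the rack's 3 holes (rack top 50 mm up, holes 80 mm apart). Point: middle of the bow, the plate to grip, 24 mm wide (x), 10 thick (y), 50 tall (z, up). Below it a 56 mm disc flange, top 28 mm and underside 33 mm under this point, then the blade, 24 (x) by 6 mm (y), 30 mm long, ending 63 mm under this point. A half turn about z changes nothing.
- key_wide_grip (a point): Wide steel flat key, like the slim one but bow and blade 38 mm wide along its x. Point: middle of its bow, 33 mm over the flange's underside. It hangs in another hole of the rack. The third hole holds a key blank (not listed) with a round grip 20 mm across and a round pin 9 mm across.
- lock_mouth (a point): Middle of the keyway's mouth, on top of the lock's square steel barrel (50 mm square, 35 mm high) on the grey test box, 88 mm over the table. The keyway is a slot 30 mm long (x) by 12 mm wide (y), 35 mm deep, with 3 mm chamfers; a key's flange rests on this face when fully in. Axes turn with the barrel; z up, the barrel's axis.
- stand_top (a point): Middle of the top of the small empty aluminium stand, 90 by 80 mm, top 50 mm over the table. Here is its one through hole, 46 mm long (x) by 26 mm (y). A key hangs in it by its flange, the middle of its bow 33 mm above this point, blade along the hole (25 degrees either way is fine).
- cam_lock (a joint): Turn of the lock's barrel and latch tongue, rad: 0 locked (tongue over the lid's edge), growing clockwise seen from above, stop at 1.2 (unlocked). Starts between 0 and 0.15, takes 0.12 N m to turn and stays where left. The slim blade has about 0.25 rad of play each way in the slot, so the key turns that much more than the barrel.
Things that resemble listed ones, but are neither listed nor needed, are in the scene too. What is shaped like the part that bears key_wide_grip but red is not meant. Leave any yellow look-alike of the part that bears stand_top alone.

How it is judged:
By the outcome, as a careful person would: the job done as asked, in the order asked, and still so for the second after the job is handed in, with the robot touching nothing.
It also fails if it takes over 51 s, if anything falls off the work surface, if the arm or the gripper's body presses on something with over 40 N, if the wrist force passes 120 N, or if a joint passes its speed limit or range.

## Robot

A 6-joint arm with a two-finger parallel gripper is mounted at the origin on the work surface. World frame = base frame: x ahead of the robot, y to its left, z up, the work surface at z = 0. Lengths are in m, angles in rad, forces in N, time in s.
With the tool pointing down it reaches from about 0.4 to 0.925 m from the base axis. Payload 12.5 kg.
Tool frame: the origin (TCP) lies midway between the tips of the shut fingers; the grasp point (between the pads) lies 19 mm behind it; z points along the fingers, y is the direction in which the jaws open and shut (so a half turn about z gives the same grasp; the last joint's range is limited). The gripper opens to 95 mm and grips with 3 to 60 N. Pads are 20 mm wide; open, the fingers measure 119 mm over their backs; the gripper's body (75 mm by 180 mm) begins 59 mm behind the grasp point.
Start: joints at [-1.407, 0.491, 1.559, -0, 1.092, -0.106], TCP at [0.167, -0.602, 0.215] pointing down, gripper open.
Joint ranges: [-3.1, 3.1], [-0.84, 2.19], [0.05, 2.79], [-1.13, 4.28], [0.06, 2.93], [-2.69, 2.69]. Speed limits (rad/s): [2.22, 2.22, 2.79, 3.14, 3.14, 3.14].

## Interface

Orientations are given as a rotation vector (axis times angle).
In Python, from workcell import env, viewer gives the robot as it stands.
- The arm moves only by the tool apply_moves, never from a script. Its argument "plan" is a list of rows, each an object of numbers: "dx", "dy", "dz": the shift along the tool's x, y, z normalised to -1 to 1, where 1 is 600 mm; "wx", "wy", "wz": the turn, a rotation vector about the tool's x, y, z normalised to -1 to 1, where 1 is 30 degrees. A call has 1 to 5 rows; each row is the pose to reach, as a shift and turn from the pose commanded when the call began, along the tool's axes at that moment; what a row does not reach only later rows make up. A row lasts 1/10 s, in which the tool goes at most 50 mm and 8.59 degrees, less where a joint would pass 70% of its speed; a pose out of reach is approached as far as the arm can. A call with a number of a shift or a turn outside -1 to 1 is refused whole. A call with a gripper value outside its range is refused whole. "fingers" is the closure, from 0 (fully open) to 1 (shut), set as the call begins (left out, the last holds). The fingers move at their own pace and stop on an object; the grip force is fixed at half the most. Time passes only in rows, so rows that repeat a pose let the fingers close. It gives the time, the measured TCP pose, the force and the opening at its end, in the units of the state.
- env.observe(): the state, without advancing time (a new reading comes with each control period).
- viewer.snapshot(name): name is "scene" or "top"; returns a dict with "frame" (400x640x3 uint8, blue, green, red), "fx", "fy", "cx", "cy" (pixels), "eye" and "attitude" of the camera in the world. Camera axes: x right, y down, z forward; pixel columns grow to the right and rows downward; lengths in m; the calibration is good to about 2 mm. A picture is of the moment at which its call begins. There is no depth.
- env.job_done(): hands the job in, once; it reports no verdict.
The state is a dict: "clock": time; "q": joint angles; "qd": joint speeds; "tau": joint torques, N m; "tool_pos": TCP position; "eef_rot": TCP orientation; "contact_force": force on the tool from outside, world axes, zero at the start; "wrist_torque": the same for the moment, N m; "opening": opening from 0.0 (shut) to 1.0 (fully open).
Only numpy, scipy, OpenCV 4.12 (cv2) and the standard library are available. Lean on these libraries where they do the work, as an engineer would, in place of code of your own. Each camera call takes 0.05 s, during which the arm holds its last target. There are 200 camera calls.

## Working session

There is one attempt and no reset: what is moved stays moved. The work goes in short steps, Python scripts to look and compute and a tool call to move; the robot and the scene stay as the last step left them, time stands still between calls to the robot, and variables do not carry over. Pictures are saved under pics/ and viewed, about 8 in all and at most 12, crops included, and the job is handed in when it is done.

Besides the shell and the picture viewer there is one more tool, called after "Emit:" as name(argument=value, ...) on one line, values as JSON. apply_moves: Moves the arm, as the interface text tells. Its arguments: {"type":"object","properties":{"plan":{"type":"array","items":{"type":"object","properties":{"dx":{"type":"number","minimum":-1,"maximum":1},"dy":{"type":"number","minimum":-1,"maximum":1},"dz":{"type":"number","minimum":-1,"maximum":1},"wx":{"type":"number","minimum":-1,"maximum":1},"wy":{"type":"number","minimum":-1,"maximum":1},"wz":{"type":"number","minimum":-1,"maximum":1}}}},"fingers":{"type":"number"}},"required":["plan"]}

```bash
ls; mkdir -p pics; cat > h.py <<'E'
import numpy as np, cv2
from scipy.spatial.transform import Rotation as R
from workcell import env, viewer
def snap(n):
    s=viewer.snapshot(n); return s
def Rm(s):
    a=np.array(s["attitude"],float)
    return a if a.shape==(3,3) else (R.from_rotvec(a).as_matrix() if a.size==3 else R.from_quat(a).as_matrix())
def ray(s,u,v,z):
    d=Rm(s)@np.array([(u-s["cx"])/s["fx"],(v-s["cy"])/s["fy"],1.]); e=np.array(s["eye"]); return e+d*(z-e[2])/d[2]
def proj(s,p):
    c=Rm(s).T@(np.array(p)-np.array(s["eye"])); return s["fx"]*c[0]/c[2]+s["cx"],s["fy"]*c[1]/c[2]+s["cy"]
def st():
    o=env.observe(); print({k:np.round(o[k],3).tolist() for k in("clock","tool_pos","eef_rot","contact_force","wrist_torque","opening","q")}); return o
E
python3 - <<'E'
from h import *
st()
for n in("scene","top"):
    s=snap(n); cv2.imwrite(f"pics/{n}0.png",s["frame"]); print(n,{k:s[k] for k in s if k!="frame"})
E
```

```text
pics
{'clock': 0.0, 'tool_pos': [0.167, -0.602, 0.214], 'eef_rot': [-3.112, -0.422, 0.0], 'contact_force': [-0.963, -0.519, -0.678], 'wrist_torque': [-0.019, 0.024, -0.003], 'opening': 1.003, 'q': [-1.407, 0.492, 1.559, -0.0, 1.092, -0.106]}
scene {'fx': 430.27998467804804, 'fy': 430.27998467804804, 'cx': 319.22657898378156, 'cy': 195.19577437402342, 'eye': array([1.34543872, 0.38074137, 0.91729596]), 'attitude': array([-1.38014212, -2.09044547,  0.92161662])}
top {'fx': 484.72844630917103, 'fy': 484.72844630917103, 'cx': 317.58213732756593, 'cy': 195.97621027106985, 'eye': array([0.32735927, 0.05146418, 1.52495366]), 'attitude': array([-2.20795783,  2.15680242, -0.08132892])}
```

View pics/scene0.png

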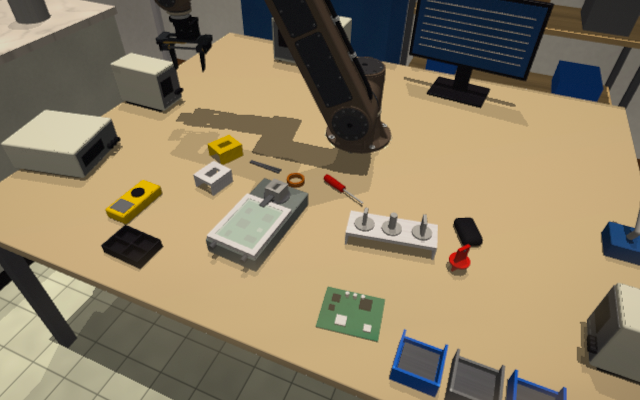

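View pics/top0.png

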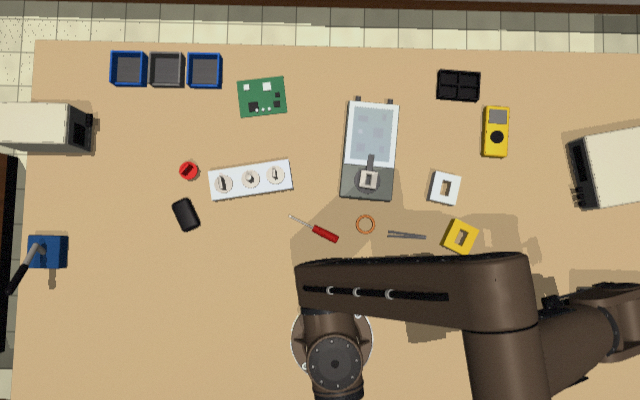

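The scene view shows the rack at (392,232), the lock at (276,190), the white stand at (213,178), the yellow look-alike at (225,150) and the red key at (460,260). In the top view the rack keys are at (224,183), (251,179) and (276,174), the lock at (369,179) and the stand at (445,188).

```bash
python3 - <<'E'
from h import *
t=cv2.imread("pics/top0.png"); s=cv2.imread("pics/scene0.png")
c=lambda im,x,y,w,h,W,H:cv2.resize(im[y:y+h,x:x+w],(W,H),interpolation=cv2.INTER_CUBIC)
a=c(t,203,153,100,50,800,400) 
b=np.hstack([c(t,342,153,50,50,200,200),c(t,420,163,50,50,200,200),c(s,340,200,100,50,400,200)])
cv2.imwrite("pics/crop1.png",np.vstack([a,b]))
E
```

```text
(no output)
```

View pics/crop1.png

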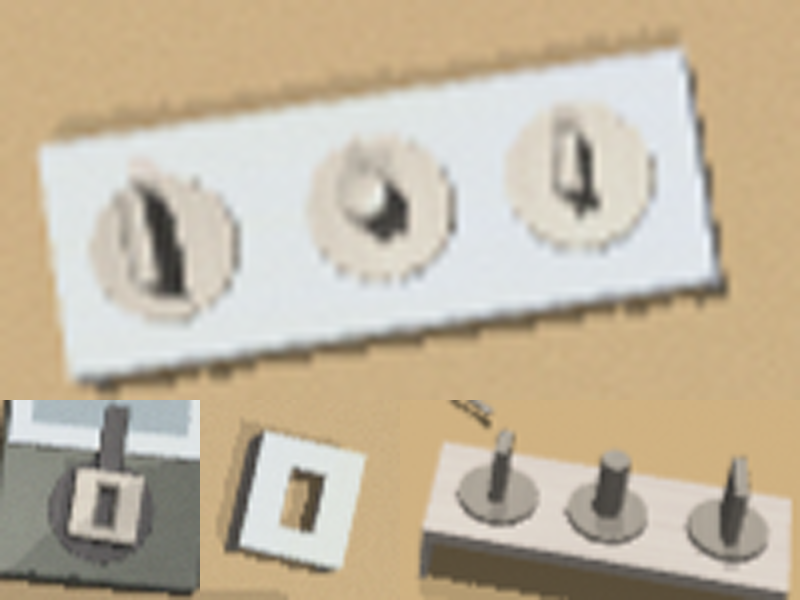

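Candidates for the slim key in the top view: (276,174) slim, (251,179) round blank, (224,183) wide, and (189,171) the red one lying off the rack. The crop shows the short bow at (276,174), so I choose that one. I'll measure it now.

```bash
cat > m.py <<'E'
from h import *
import sys
s=snap("top"); f=s["frame"]; hsv=cv2.cvtColor(f,cv2.COLOR_BGR2HSV)
def up(x,y,w,h,k=8): return cv2.resize(f[y:y+h,x:x+w],None,fx=k,fy=k,interpolation=cv2.INTER_CUBIC)
def pix(c,x,y,k=8): return (np.array(c)+.5)/k-.5+[x,y]
def rects(x,y,w,h,mask,zs,name,amin):
    cs,_=cv2.findContours(mask,cv2.RETR_CCOMP,cv2.CHAIN_APPROX_NONE)
    for c in cs:
        if cv2.contourArea(c)<amin: continue
        P=np.array([ray(s,*pix(q[0],x,y),zs)[:2] for q in c],np.float32)
        r=cv2.minAreaRect(P*1000); m=cv2.moments((P*1000).astype(np.float32).reshape(-1,1,2))
        print(name,"ctr",np.round(r[0],1),"size",np.round(r[1],1),"ang",round(r[2],1),"centroid",np.round([m["m10"]/m["m00"],m["m01"]/m["m00"]],1))
def hs(u): return cv2.cvtColor(u,cv2.COLOR_BGR2HSV)
# stand: white top
u=up(420,163,50,50);h=hs(u); rects(420,163,50,50,((h[...,2]>205)&(h[...,1]<40)).astype(np.uint8),.05,"stand",5000)
# lock barrel top
u=up(350,160,40,40);h=hs(u);
for p in((369,187),(369,179),(363,176),(356,190),(369,165)): print("col",p,f[p[1],p[0]])
rects(350,160,40,40,((h[...,2]>140)).astype(np.uint8),.088,"barrel",1500)
# test box outline rows
u=up(203,153,100,50);h=hs(u)
for p in((217,184),(236,180),(275,181),(275,173),(247,181)): print("col",p,f[p[1],p[0]])
m=((h[...,2]>200)&(h[...,1]<30)).astype(np.uint8); rects(203,153,100,50,m,.05,"rack",3000)
E
python3 m.py
```

```text
stand ctr [ 474.3 -335.9] size [79.6 89.7] ang 77.9 centroid [ 474.1 -335.9]
stand ctr [ 473.4 -335.2] size [31.5 51.4] ang 76.7 centroid [ 473.9 -335.5]
col (369, 187) [151 162 166]
col (369, 179) [80 81 87]
col (363, 176) [195 210 217]
col (356, 190) [114 125 122]
col (369, 165) [103 103 105]
barrel ctr [491.1 -95.3] size [51.3 52.2] ang 82.4 centroid [490.9 -95.5]
barrel ctr [489.9 -95.3] size [17.1 33.1] ang 82.6 centroid [489.8 -95.4]
barrel ctr [494.5 -49.5] size [66. 19.] ang 1.1 centroid [494.8 -45.9]
barrel ctr [ 537.7 -133.1] size [24.1 50.4] ang 0.7 centroid [ 538.4 -134.3]
barrel ctr [538.9 -65.1] size [18.1 52. ] ang 1.3 centroid [540.1 -66.1]
col (217, 184) [187 199 207]
col (236, 180) [225 227 222]
col (275, 181) [209 221 222]
col (275, 173) [106 115 118]
col (247, 181) [168 181 188]
rack ctr [485.8 263.3] size [ 90.5 250.1] ang 10.1 centroid [485.9 263.5]
rack ctr [468.1 347.9] size [61.  26.3] ang 16.1 centroid [470.  347.3]
rack ctr [492.  265.6] size [41.3 26.6] ang 28.2 centroid [491.4 264.6]
rack ctr [504.7 188.9] size [42.6 19.5] ang 10.4 centroid [504.6 188.3]
```

```bash
cat >> m.py <<'E'
print("----")
# discs: outer outline = complement of white/blue-ish rack inside; take beige ring via b<r-? mask, fill, enclosing ellipse
b=u[...,0].astype(int); r=u[...,2].astype(int)
m=((r-b)>6).astype(np.uint8); 
cs,_=cv2.findContours(m,cv2.RETR_EXTERNAL,cv2.CHAIN_APPROX_NONE)
m2=((b-r<0)|(h[...,2]<190)).astype(np.uint8)
for n,c in(("wide",(165,248)),("blank",(382,208)),("slim",(580,177))):
    # radial edge search: last disc pixel going outward
    E=[]
    for a in np.linspace(0,2*np.pi,72,endpoint=False):
        d=np.array([np.cos(a),np.sin(a)]); v=[r[int(c[1]+k*d[1]),int(c[0]+k*d[0])]-b[int(c[1]+k*d[1]),int(c[0]+k*d[0])] for k in range(62,92)]
        k=62+int(np.argmin(np.diff(np.convolve(v,np.ones(5)/5,"valid"))))+2.5; E.append(ray(s,*pix(np.array(c)+k*d,203,153),.055)[:2]*1000)
    E=np.array(E,np.float32); el=cv2.fitEllipse(E); print(n,"disc",np.round(el[0],1),np.round(el[1],1))
# bow: bright/dark structure, print its top in both views for slim
q=snap("scene"); g=q["frame"]
p=np.array([.5047,.1883,.083]); print("expected px top",np.round(proj(s,p),1),"scene",np.round(proj(q,p),1))
A=cv2.resize(f[158:192,260:294],(400,400),interpolation=cv2.INTER_CUBIC); B=cv2.resize(g[205:239,348:382],(400,400),interpolation=cv2.INTER_CUBIC)
cv2.imwrite("pics/crop2.png",np.hstack([A,B]))
E
python3 m.py | sed -n '/----/,$p'
```

```text
----
wide disc [470.2 343.1] [55.6 58.6]
blank disc [486.6 261.1] [55.8 57. ]
slim disc [500.9 185.7] [56.6 57.3]
expected px top [273.3 172.1] scene [366.3 216.7]
```

View pics/crop2.png

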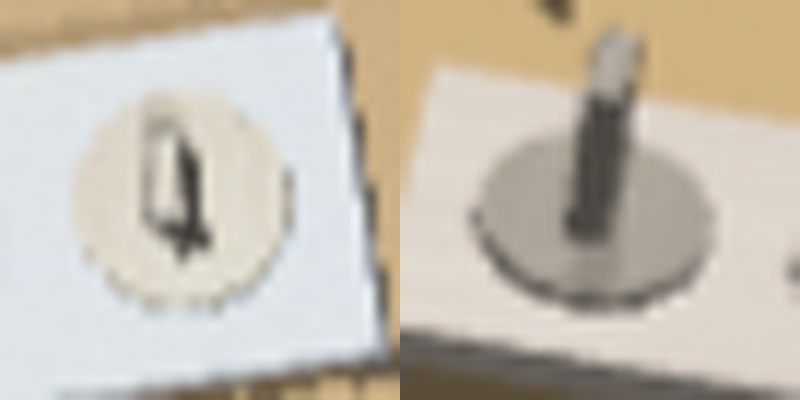

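The crop shows the slim key: disc centred near (182,200) in the left panel, bow edges about (610,33)→(588,93) and (640,45)→(630,100) in the right panel. I'll cast these for the bow's yaw.

```bash
python3 - <<'E'
from h import *
q=snap("scene"); s=snap("top")
k=400/34
def S(x,y): return ray(q,(x-400+.5)/k-.5+348,(y+.5)/k-.5+205,.108)[:2]*1000
def T(x,y,z=.108): return ray(s,(x+.5)/k-.5+260,(y+.5)/k-.5+158,z)[:2]*1000
for a,b in((S(608,35),S(588,95)),(S(640,45),S(628,102))):
    d=a-b; print("scene edge",a,b,np.linalg.norm(d),np.degrees(np.arctan2(d[1],d[0])))
for a,b in((T(150,110),T(148,222)),(T(165,115),T(185,215)),):
    d=a-b; print("top edge",a,b,np.linalg.norm(d),np.degrees(np.arctan2(d[1],d[0])))
a,b=T(190,120,.055),T(205,245,.055);print(a,b)
# predicted top face corners for the rack-aligned yaw 10 deg in crops
for yaw in(0,10):
  c,sn=np.cos(np.radians(yaw)),np.sin(np.radians(yaw))
  for dx,dy in((12,5),(12,-5),(-12,-5),(-12,5)):
    p=[.5009+(c*dx-sn*dy)/1000,.1857+(sn*dx+c*dy)/1000,.108]
    u=np.array(proj(s,p));v=np.array(proj(q,p)); print(yaw,np.round((u-[260,158])*k),np.round((v-[348,205])*k+[400,0]))
o=env.observe(); M=R.from_rotvec(o["eef_rot"]).as_matrix(); print(np.round(M,3), "gap")
E
```

```text
scene edge [496.78802496 180.23454082] [517.90391477 182.2836774 ] 21.215083387296886 -174.45723584554833
scene edge [497.01155371 188.1420235 ] [516.39082369 191.46989583] 19.662930584901535 -170.25601725383535
top edge [517.12694948 189.36296125] [488.92648363 189.00327326] 28.202759612771917 0.7307498560405277
top edge [515.95471431 185.57108857] [490.90256235 179.8107547 ] 25.705870223233443 12.94915634364495
[521.85389932 184.05834454] [489.32151504 179.19383471]
0 [139. 121.] [624.  86.]
0 [179. 122.] [583.  74.]
0 [176. 217.] [615.   9.]
0 [136. 217.] [656.  21.]
10 [131. 125.] [634.  86.]
10 [170. 119.] [591.  78.]
10 [184. 214.] [605.   9.]
10 [144. 219.] [648.  16.]
[[ 0.964  0.266 -0.   ]
 [ 0.266 -0.964  0.   ]
 [ 0.    -0.    -1.   ]] gap
```

```bash
cat > p.py <<'E'
from h import *
def cur():
    o=env.observe(); M=R.from_rotvec(o["eef_rot"]).as_matrix()
    tilt=np.degrees(np.cross(M[:,2],[0,0,-1])); y=np.degrees(np.arctan2(M[1,0],M[0,0]))
    print("t",round(o["clock"],2),"pos",np.round(np.array(o["tool_pos"])*1000,1),"yaw",round(y,2),"tilt",np.round(tilt,2),"F",np.round(o["contact_force"],1),"T",np.round(o["wrist_torque"],2),"op",round(o["opening"],3),"q1,q6",np.round(o["q"],2)[[0,5]])
    return np.array(o["tool_pos"]),y
def plan(w,start=None):
    p,y=start or cur()
    for *q,y2 in w:
        D=np.array(q)/1000-p; a=np.radians(y); d=(y2-y+180)%360-180
        print("to",q,y2,"| dx %.4f dy %.4f dz %.4f wz %.4f"%((D[0]*np.cos(a)+D[1]*np.sin(a))/.6,(D[0]*np.sin(a)-D[1]*np.cos(a))/.6,-D[2]/.6,-d/30),"rows",max(np.linalg.norm(D)/.05,abs(d)/8.59).__round__(1))
        p,y=np.array(q)/1000,y2
E
python3 -c "
from p import *
plan([(300,-480,220,44),(420,-360,220,73),(500,-200,220,102),(530,-20,220,131),(520,120,220,160),(502,186,190,187)])"
```

```text
t 0.35 pos [ 166.6 -602.3  214.5] yaw 15.46 tilt [-0.01 -0.   -0.  ] F [-0.5 -0.6  0.8] T [0.02 0.03 0.03] op 1.001 q1,q6 [-1.41 -0.11]
to [300, -480, 220] 44 | dx 0.2686 dy -0.1373 dz -0.0092 wz -0.9515 rows 3.6
to [420, -360, 220] 73 | dx 0.2828 dy -0.0049 dz -0.0000 wz -0.9667 rows 3.4
to [500, -200, 220] 102 | dx 0.2940 dy 0.0495 dz -0.0000 wz -0.9667 rows 3.6
to [530, -20, 220] 131 | dx 0.2830 dy 0.1113 dz -0.0000 wz -0.9667 rows 3.6
to [520, 120, 220] 160 | dx 0.1870 dy 0.1405 dz -0.0000 wz -0.9667 rows 3.4
to [502, 186, 190] 187 | dx 0.0658 dy 0.0931 dz 0.0500 wz -0.9000 rows 3.1
```

Emit:
apply_moves(plan=[{"dx": 0.2686, "dy": -0.1373, "dz": -0.009, "wz": -0.95}, {"dx": 0.2686, "dy": -0.1373, "dz": -0.009, "wz": -0.95}, {"dx": 0.2686, "dy": -0.1373, "dz": -0.009, "wz": -0.95}, {"dx": 0.2686, "dy": -0.1373, "dz": -0.009, "wz": -0.95}], fingers=0.4)

```text
invalid input at $.plan[0]: expected keys dx, dy, dz, wx, wy, wz
```

Emit:
apply_moves(plan=[{"dx": 0.283, "dy": -0.005, "wz": -0.967}, {"dx": 0.283, "dy": -0.005, "wz": -0.967}, {"dx": 0.283, "dy": -0.005, "wz": -0.967}, {"dx": 0.283, "dy": -0.005, "wz": -0.967}])

```text
invalid input at $.plan[0]: expected keys dx, dy, dz, wx, wy, wz
```

Emit:
apply_moves(plan=[{"dx": 0.294, "dy": 0.0495, "wz": -0.967}, {"dx": 0.294, "dy": 0.0495, "wz": -0.967}, {"dx": 0.294, "dy": 0.0495, "wz": -0.967}, {"dx": 0.294, "dy": 0.0495, "wz": -0.967}])

```text
invalid input at $.plan[0]: expected keys dx, dy, dz, wx, wy, wz
```

Emit:
apply_moves(plan=[{"dx": 0.283, "dy": 0.111, "wz": -0.967}, {"dx": 0.283, "dy": 0.111, "wz": -0.967}, {"dx": 0.283, "dy": 0.111, "wz": -0.967}, {"dx": 0.283, "dy": 0.111, "wz": -0.967}])

```text
invalid input at $.plan[0]: expected keys dx, dy, dz, wx, wy, wz
```

Emit:
apply_moves(plan=[{"dx": 0.187, "dy": 0.1405, "wz": -0.967}, {"dx": 0.187, "dy": 0.1405, "wz": -0.967}, {"dx": 0.187, "dy": 0.1405, "wz": -0.967}, {"dx": 0.187, "dy": 0.1405, "wz": -0.967}])

```text
invalid input at $.plan[0]: expected keys dx, dy, dz, wx, wy, wz
```

Emit:
apply_moves(plan=[{"dx": 0.066, "dy": 0.093, "dz": 0.05, "wz": -0.9}, {"dx": 0.066, "dy": 0.093, "dz": 0.05, "wz": -0.9}, {"dx": 0.066, "dy": 0.093, "dz": 0.05, "wz": -0.9}, {"dx": 0.066, "dy": 0.093, "dz": 0.05, "wz": -0.9}])

```text
invalid input at $.plan[0]: expected keys dx, dy, dz, wx, wy, wz
```

```bash
python3 -c "
from p import *
plan([(502,186,150,187),(502,186,66,187)])"
```

```text
t 0.35 pos [ 166.6 -602.3  214.5] yaw 15.46 tilt [-0.01 -0.   -0.  ] F [-0.5 -0.6  0.8] T [0.02 0.03 0.03] op 1.001 q1,q6 [-1.41 -0.11]
to [502, 186, 150] 187 | dx 0.8889 dy -1.1174 dz 0.1075 wz -5.7181 rows 20.0
to [502, 186, 66] 187 | dx -0.0000 dy 0.0000 dz 0.1400 wz 0.0000 rows 1.7
```

All six keys are required in each row.

Emit:
apply_moves(plan=[{"dx": 0.2686, "dy": -0.1373, "dz": -0.009, "wx": 0, "wy": 0, "wz": -0.95}, {"dx": 0.2686, "dy": -0.1373, "dz": -0.009, "wx": 0, "wy": 0, "wz": -0.95}, {"dx": 0.2686, "dy": -0.1373, "dz": -0.009, "wx": 0, "wy": 0, "wz": -0.95}, {"dx": 0.2686, "dy": -0.1373, "dz": -0.009, "wx": 0, "wy": 0, "wz": -0.95}], fingers=0.4)

```text
clock: 0.75
tool_pos: [0.3017, -0.4778, 0.2203]
eef_rot: [-2.909, -1.185, -0.0]
contact_force: [0.8, -0.2, 0.4]
opening: 0.72
```

Emit:
apply_moves(plan=[{"dx": 0.283, "dy": -0.005, "dz": 0, "wx": 0, "wy": 0, "wz": -0.967}, {"dx": 0.283, "dy": -0.005, "dz": 0, "wx": 0, "wy": 0, "wz": -0.967}, {"dx": 0.283, "dy": -0.005, "dz": 0, "wx": 0, "wy": 0, "wz": -0.967}, {"dx": 0.283, "dy": -0.005, "dz": 0, "wx": 0, "wy": 0, "wz": -0.967}])

```text
clock: 1.15
tool_pos: [0.4223, -0.3572, 0.2202]
eef_rot: [2.518, 1.878, 0.001]
contact_force: [-1.0, -1.0, 0.1]
opening: 0.603
```

Emit:
apply_moves(plan=[{"dx": 0.294, "dy": 0.0495, "dz": 0, "wx": 0, "wy": 0, "wz": -0.967}, {"dx": 0.294, "dy": 0.0495, "dz": 0, "wx": 0, "wy": 0, "wz": -0.967}, {"dx": 0.294, "dy": 0.0495, "dz": 0, "wx": 0, "wy": 0, "wz": -0.967}, {"dx": 0.294, "dy": 0.0495, "dz": 0, "wx": 0, "wy": 0, "wz": -0.967}])

```text
clock: 1.55
tool_pos: [0.5011, -0.1971, 0.2202]
eef_rot: [1.969, 2.448, 0.0]
contact_force: [0.7, 0.0, -0.1]
opening: 0.599
```

```bash
python3 -c "
from p import *
plan([(530,-20,220,131),(520,120,220,160),(502,186,190,187)])"
```

```text
t 1.55 pos [ 501.1 -197.1  220.2] yaw 102.4 tilt [-0.01  0.02  0.  ] F [ 0.7  0.  -0.1] T [-0.05 -0.09 -0.  ] op 0.599 q1,q6 [-0.5  -0.71]
to [530, -20, 220] 131 | dx 0.2780 dy 0.1104 dz 0.0003 wz -0.9535 rows 3.6
to [520, 120, 220] 160 | dx 0.1870 dy 0.1405 dz -0.0000 wz -0.9667 rows 3.4
to [502, 186, 190] 187 | dx 0.0658 dy 0.0931 dz 0.0500 wz -0.9000 rows 3.1
```

Emit:
apply_moves(plan=[{"dx": 0.278, "dy": 0.11, "dz": 0, "wx": 0, "wy": 0, "wz": -0.954}, {"dx": 0.278, "dy": 0.11, "dz": 0, "wx": 0, "wy": 0, "wz": -0.954}, {"dx": 0.278, "dy": 0.11, "dz": 0, "wx": 0, "wy": 0, "wz": -0.954}, {"dx": 0.278, "dy": 0.11, "dz": 0, "wx": 0, "wy": 0, "wz": -0.954}])

```text
clock: 1.95
tool_pos: [0.5302, -0.0202, 0.2202]
eef_rot: [1.302, 2.859, 0.0]
contact_force: [-0.0, -0.3, 0.5]
opening: 0.595
```

Emit:
apply_moves(plan=[{"dx": 0.187, "dy": 0.1405, "dz": 0, "wx": 0, "wy": 0, "wz": -0.967}, {"dx": 0.187, "dy": 0.1405, "dz": 0, "wx": 0, "wy": 0, "wz": -0.967}, {"dx": 0.187, "dy": 0.1405, "dz": 0, "wx": 0, "wy": 0, "wz": -0.967}, {"dx": 0.187, "dy": 0.1405, "dz": 0, "wx": 0, "wy": 0, "wz": -0.967}])

```text
clock: 2.35
tool_pos: [0.5205, 0.1208, 0.2201]
eef_rot: [0.541, 3.095, 0.001]
contact_force: [-0.6, -0.2, -0.8]
opening: 0.599
```

Emit:
apply_moves(plan=[{"dx": 0.066, "dy": 0.093, "dz": 0.05, "wx": 0, "wy": 0, "wz": -0.9}, {"dx": 0.066, "dy": 0.093, "dz": 0.05, "wx": 0, "wy": 0, "wz": -0.9}, {"dx": 0.066, "dy": 0.093, "dz": 0.05, "wx": 0, "wy": 0, "wz": -0.9}, {"dx": 0.066, "dy": 0.093, "dz": 0.05, "wx": 0, "wy": 0, "wz": -0.9}, {"dx": 0.066, "dy": 0.093, "dz": 0.05, "wx": 0, "wy": 0, "wz": -0.9}])

```text
clock: 2.85
tool_pos: [0.5036, 0.1828, 0.1902]
eef_rot: [-0.176, 3.136, -0.0]
contact_force: [0.6, 0.5, 0.1]
opening: 0.599
```

```bash
python3 -c "
from p import *
plan([(502,185.7,130,187),(502,185.7,67,187)])
q=snap('scene');cv2.imwrite('pics/s2.png',cv2.resize(q['frame'][130:280,300:500],(800,600),interpolation=cv2.INTER_CUBIC))"
```

```text
t 2.85 pos [503.6 182.8 190.2] yaw -173.58 tilt [0.   0.02 0.  ] F [0.6 0.5 0.1] T [ 0.09 -0.11 -0.06] op 0.599 q1,q6 [ 0.22 -1.46]
to [502, 185.7, 130] 187 | dx 0.0022 dy 0.0051 dz 0.1003 wz -0.0193 rows 1.2
to [502, 185.7, 67] 187 | dx -0.0000 dy 0.0000 dz 0.1050 wz 0.0000 rows 1.3
```

View pics/s2.png

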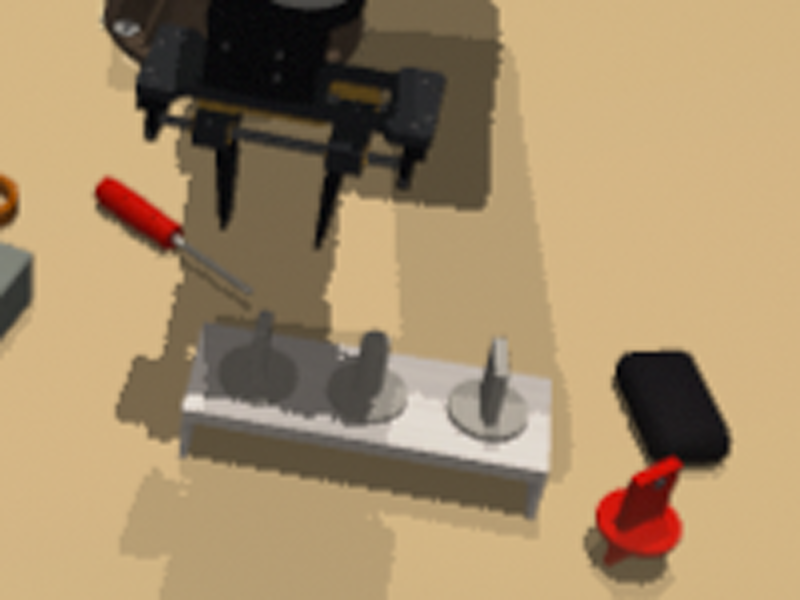

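The gripper (fingertips at (225,220) and (318,245) in the crop) sits over the slim key at (262,350). Going down.

Emit:
apply_moves(plan=[{"dx": 0.002, "dy": 0.005, "dz": 0.07, "wx": 0, "wy": 0, "wz": -0.02}, {"dx": 0.002, "dy": 0.005, "dz": 0.14, "wx": 0, "wy": 0, "wz": -0.02}, {"dx": 0.002, "dy": 0.005, "dz": 0.18, "wx": 0, "wy": 0, "wz": -0.02}, {"dx": 0.002, "dy": 0.005, "dz": 0.205, "wx": 0, "wy": 0, "wz": -0.02}, {"dx": 0.002, "dy": 0.005, "dz": 0.205, "wx": 0, "wy": 0, "wz": -0.02}])

```text
clock: 3.4
tool_pos: [0.5014, 0.185, 0.0654]
eef_rot: [0.191, -3.133, 0.001]
contact_force: [-0.2, -0.4, 0.2]
opening: 0.601
```

Emit:
apply_moves(plan=[{"dx": 0, "dy": 0, "dz": 0, "wx": 0, "wy": 0, "wz": 0}, {"dx": 0, "dy": 0, "dz": 0, "wx": 0, "wy": 0, "wz": 0}, {"dx": 0, "dy": 0, "dz": 0, "wx": 0, "wy": 0, "wz": 0}, {"dx": 0, "dy": 0, "dz": 0, "wx": 0, "wy": 0, "wz": 0}, {"dx": 0, "dy": 0, "dz": 0, "wx": 0, "wy": 0, "wz": 0}], fingers=1)

```text
clock: 3.9
tool_pos: [0.5021, 0.1858, 0.0674]
eef_rot: [-0.197, 3.135, 0.0]
contact_force: [0.0, 0.1, -0.7]
opening: 0.237
```

Emit:
apply_moves(plan=[{"dx": 0, "dy": 0, "dz": 0, "wx": 0, "wy": 0, "wz": 0}, {"dx": 0, "dy": 0, "dz": 0, "wx": 0, "wy": 0, "wz": 0}, {"dx": 0, "dy": 0, "dz": 0, "wx": 0, "wy": 0, "wz": 0}, {"dx": 0, "dy": 0, "dz": 0, "wx": 0, "wy": 0, "wz": 0}])

```text
clock: 4.3
tool_pos: [0.502, 0.1858, 0.0671]
eef_rot: [-0.197, 3.135, -0.0]
contact_force: [-1.2, -0.3, 3.8]
opening: 0.104
```

```bash
python3 -c "
from p import *
plan([(503,185,200,187),])
"
```

```text
t 4.3 pos [502.  185.8  67.1] yaw -172.79 tilt [0.   0.01 0.  ] F [-1.2 -0.3  3.8] T [ 0.04 -0.03 -0.06] op 0.104 q1,q6 [ 0.23 -1.47]
to [503, 185, 200] 187 | dx -0.0016 dy -0.0016 dz -0.2215 wz 0.0070 rows 2.7
```

Opening is 9.9 mm, so the bow is gripped. Lifting.

Emit:
apply_moves(plan=[{"dx": 0, "dy": 0, "dz": -0.04, "wx": 0, "wy": 0, "wz": 0}, {"dx": 0, "dy": 0, "dz": -0.1, "wx": 0, "wy": 0, "wz": 0}, {"dx": 0, "dy": 0, "dz": -0.17, "wx": 0, "wy": 0, "wz": 0}, {"dx": 0, "dy": 0, "dz": -0.24, "wx": 0, "wy": 0, "wz": 0}, {"dx": 0, "dy": 0, "dz": -0.24, "wx": 0, "wy": 0, "wz": 0}])

```text
clock: 4.8
tool_pos: [0.5037, 0.1863, 0.2158]
eef_rot: [-0.197, 3.127, 0.002]
contact_force: [-0.2, -0.9, -0.9]
opening: 0.104
```

```bash
python3 -c "
from p import *
plan([(520,90,212,172.5),(491,-95.4,212,172.5)])
"
```

```text
t 4.8 pos [503.7 186.3 215.8] yaw -172.78 tilt [-0.1   0.46  0.  ] F [-0.2 -0.9 -0.9] T [ 0.08 -0.21  0.02] op 0.104 q1,q6 [ 0.23 -1.47]
to [520, 90, 212] 172.5 | dx -0.0068 dy -0.1626 dz 0.0064 wz 0.4906 rows 2.0
to [491, -95.4, 212] 172.5 | dx 0.0076 dy -0.3127 dz -0.0000 wz -0.0000 rows 3.8
```

Emit:
apply_moves(plan=[{"dx": -0.007, "dy": -0.16, "dz": 0, "wx": 0, "wy": 0, "wz": 0.49}, {"dx": -0.007, "dy": -0.16, "dz": 0, "wx": 0, "wy": 0, "wz": 0.49}, {"dx": -0.007, "dy": -0.16, "dz": 0, "wx": 0, "wy": 0, "wz": 0.49}])

```text
clock: 5.1
tool_pos: [0.5185, 0.0872, 0.2101]
eef_rot: [-0.216, -3.133, 0.001]
contact_force: [-0.0, 0.2, -0.7]
opening: 0.107
```

Emit:
apply_moves(plan=[{"dx": 0.0076, "dy": -0.08, "dz": 0, "wx": 0, "wy": 0, "wz": 0}, {"dx": 0.0076, "dy": -0.16, "dz": 0, "wx": 0, "wy": 0, "wz": 0}, {"dx": 0.0076, "dy": -0.24, "dz": 0, "wx": 0, "wy": 0, "wz": 0}, {"dx": 0.0076, "dy": -0.312, "dz": 0, "wx": 0, "wy": 0, "wz": 0}, {"dx": 0.0076, "dy": -0.312, "dz": 0, "wx": 0, "wy": 0, "wz": 0}])

```text
clock: 5.6
tool_pos: [0.4885, -0.0974, 0.2102]
eef_rot: [-0.211, -3.134, 0.001]
contact_force: [-0.0, 0.9, -1.1]
opening: 0.103
```

Emit:
apply_moves(plan=[{"dx": 0, "dy": 0, "dz": 0, "wx": 0, "wy": 0, "wz": 0}, {"dx": 0, "dy": 0, "dz": 0, "wx": 0, "wy": 0, "wz": 0}])

```text
clock: 5.8
tool_pos: [0.4892, -0.093, 0.2106]
eef_rot: [-0.204, -3.134, -0.001]
contact_force: [0.7, 0.0, -0.8]
opening: 0.103
```

```bash
python3 -c "
from p import *
plan([(491,-95.4,150,172.5)])
p,y=cur()
q=snap('scene'); f=q['frame']
for n,z in(('bowmid',19),('flange',-14),('tip',-44)): print(n,np.round(proj(q,p+[0,0,z/1000.]),1))
print('mouth',np.round(proj(q,[.491,-.0954,.088]),1))
cv2.imwrite('pics/s3.png',cv2.resize(f[115:215,210:343],(800,600),interpolation=cv2.INTER_CUBIC))"
```

```text
t 5.8 pos [489.2 -93.  210.6] yaw 172.56 tilt [-0.02 -0.04 -0.  ] F [ 0.7  0.  -0.8] T [ 0.05 -0.14  0.01] op 0.103 q1,q6 [-0.32 -1.76]
to [491, -95.4, 150] 172.5 | dx -0.0036 dy -0.0036 dz 0.1009 wz 0.0020 rows 1.2
t 5.8 pos [489.2 -93.  210.6] yaw 172.56 tilt [-0.02 -0.04 -0.  ] F [ 0.7  0.  -0.8] T [ 0.05 -0.14  0.01] op 0.103 q1,q6 [-0.32 -1.76]
bowmid [275.4 146. ]
flange [276.  155.7]
tip [276.5 164.3]
mouth [276.7 185.4]
```

View pics/s3.png

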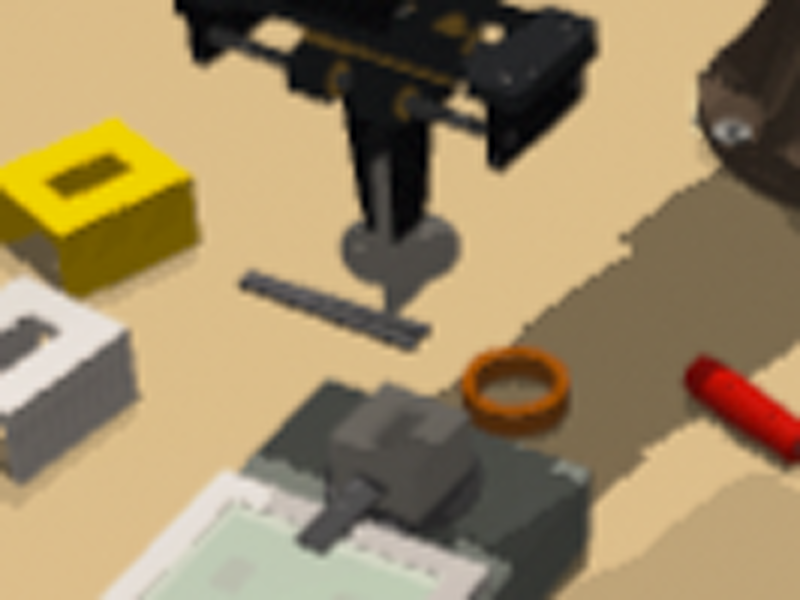

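The key hangs straight, with its flange centred near (401,248) in the crop and the blade over the lock mouth at (402,424). Both match the predictions within about 2 mm. Now I'll lower it in.

Emit:
apply_moves(plan=[{"dx": -0.003, "dy": -0.003, "dz": 0.06, "wx": 0, "wy": 0, "wz": 0}, {"dx": -0.003, "dy": -0.003, "dz": 0.11, "wx": 0, "wy": 0, "wz": 0}, {"dx": -0.003, "dy": -0.003, "dz": 0.12, "wx": 0, "wy": 0, "wz": 0}, {"dx": -0.003, "dy": -0.003, "dz": 0.12, "wx": 0, "wy": 0, "wz": 0}])

```text
clock: 6.25
tool_pos: [0.4907, -0.095, 0.1387]
eef_rot: [-0.203, -3.133, -0.001]
contact_force: [-0.2, -0.9, -0.3]
opening: 0.102
```

```bash
python3 -c "
from p import *
plan([(491,-95.4,138,172.5),(491,-95.4,105,172.5)])
"
```

```text
t 6.25 pos [490.7 -95.  138.7] yaw 172.59 tilt [-0.03 -0.1  -0.  ] F [-0.2 -0.9 -0.3] T [-0.01 -0.18  0.03] op 0.102 q1,q6 [-0.32 -1.76]
to [491, -95.4, 138] 172.5 | dx -0.0005 dy -0.0006 dz 0.0011 wz 0.0031 rows 0.0
to [491, -95.4, 105] 172.5 | dx 0.0000 dy 0.0000 dz 0.0550 wz -0.0000 rows 0.7
```

Emit:
apply_moves(plan=[{"dx": 0, "dy": 0, "dz": 0.005, "wx": 0, "wy": 0, "wz": 0}, {"dx": 0, "dy": 0, "dz": 0.01, "wx": 0, "wy": 0, "wz": 0}, {"dx": 0, "dy": 0, "dz": 0.014, "wx": 0, "wy": 0, "wz": 0}])

```text
clock: 6.55
tool_pos: [0.4911, -0.096, 0.1312]
eef_rot: [0.205, 3.133, -0.001]
contact_force: [0.2, 0.3, -1.2]
opening: 0.1
```

Emit:
apply_moves(plan=[{"dx": 0, "dy": 0, "dz": 0.008, "wx": 0, "wy": 0, "wz": 0}, {"dx": 0, "dy": 0, "dz": 0.016, "wx": 0, "wy": 0, "wz": 0}, {"dx": 0, "dy": 0, "dz": 0.024, "wx": 0, "wy": 0, "wz": 0}, {"dx": 0, "dy": 0, "dz": 0.032, "wx": 0, "wy": 0, "wz": 0}])

```text
clock: 6.95
tool_pos: [0.4907, -0.0959, 0.1109]
eef_rot: [-0.205, -3.135, 0.0]
contact_force: [0.5, -0.1, -0.6]
opening: 0.102
```

Emit:
apply_moves(plan=[{"dx": 0, "dy": 0, "dz": 0.004, "wx": 0, "wy": 0, "wz": 0}, {"dx": 0, "dy": 0, "dz": 0.007, "wx": 0, "wy": 0, "wz": 0}, {"dx": 0, "dy": 0, "dz": 0.009, "wx": 0, "wy": 0, "wz": 0}, {"dx": 0, "dy": 0, "dz": 0.01, "wx": 0, "wy": 0, "wz": 0}])

```text
clock: 7.35
tool_pos: [0.4908, -0.0959, 0.1054]
eef_rot: [0.205, 3.135, -0.0]
contact_force: [-0.8, 0.3, -0.9]
opening: 0.1
```

```bash
python3 -c "
from p import *
cur()"
```

```text
t 7.35 pos [490.8 -95.9 105.4] yaw 172.51 tilt [0.01 0.   0.  ] F [-0.8  0.3 -0.9] T [ 0.07 -0.14  0.11] op 0.1 q1,q6 [-0.33 -1.77]
```

Nearly seated. I'll creep down until the flange pushes back.

Emit:
apply_moves(plan=[{"dx": 0, "dy": 0, "dz": 0.001, "wx": 0, "wy": 0, "wz": 0}, {"dx": 0, "dy": 0, "dz": 0.0018, "wx": 0, "wy": 0, "wz": 0}, {"dx": 0, "dy": 0, "dz": 0.0018, "wx": 0, "wy": 0, "wz": 0}])

```text
clock: 7.65
tool_pos: [0.4908, -0.096, 0.1051]
eef_rot: [0.205, 3.134, -0.0]
contact_force: [-2.7, 0.8, 9.6]
opening: 0.102
```

The flange is seated (9.6 N, z = 105). Turning clockwise, which is +wz.

Emit:
apply_moves(plan=[{"dx": 0, "dy": 0, "dz": -0.0007, "wx": 0, "wy": 0, "wz": 0.2}, {"dx": 0, "dy": 0, "dz": -0.0007, "wx": 0, "wy": 0, "wz": 0.4}, {"dx": 0, "dy": 0, "dz": -0.0007, "wx": 0, "wy": 0, "wz": 0.6}, {"dx": 0, "dy": 0, "dz": -0.0007, "wx": 0, "wy": 0, "wz": 0.8}, {"dx": 0, "dy": 0, "dz": -0.0007, "wx": 0, "wy": 0, "wz": 1.0}])

```text
clock: 8.15
tool_pos: [0.4905, -0.0969, 0.1052]
eef_rot: [1.014, 2.973, -0.003]
contact_force: [-4.9, -9.4, 3.0]
opening: 0.105
```

```bash
python3 -c "
from p import *
cur()"
```

```text
t 8.15 pos [490.5 -96.9 105.2] yaw 142.32 tilt [ 0.1  -0.01  0.  ] F [-4.9 -9.4  3. ] T [-1.9   0.84  0.14] op 0.105 q1,q6 [-0.33 -1.24]
```

Emit:
apply_moves(plan=[{"dx": 0, "dy": 0, "dz": 0, "wx": 0, "wy": 0, "wz": 0.2}, {"dx": 0, "dy": 0, "dz": 0, "wx": 0, "wy": 0, "wz": 0.4}, {"dx": 0, "dy": 0, "dz": 0, "wx": 0, "wy": 0, "wz": 0.6}, {"dx": 0, "dy": 0, "dz": 0, "wx": 0, "wy": 0, "wz": 0.8}, {"dx": 0, "dy": 0, "dz": 0, "wx": 0, "wy": 0, "wz": 1.0}])

```text
clock: 8.65
tool_pos: [0.4902, -0.0972, 0.1052]
eef_rot: [1.749, 2.609, -0.004]
contact_force: [-7.2, -11.4, 6.0]
opening: 0.104
```

```bash
python3 -c "
from p import *
cur()"
```

```text
t 8.65 pos [490.2 -97.2 105.2] yaw 112.33 tilt [ 0.12 -0.05  0.  ] F [ -7.2 -11.4   6. ] T [-2.53  1.38  0.14] op 0.104 q1,q6 [-0.33 -0.71]
```

Emit:
apply_moves(plan=[{"dx": -0.0013, "dy": -0.0012, "dz": 0, "wx": 0, "wy": 0, "wz": 0.1}, {"dx": -0.0013, "dy": -0.0012, "dz": 0, "wx": 0, "wy": 0, "wz": 0.2}, {"dx": -0.0013, "dy": -0.0012, "dz": 0, "wx": 0, "wy": 0, "wz": 0.3}, {"dx": -0.0013, "dy": -0.0012, "dz": 0, "wx": 0, "wy": 0, "wz": 0.4}])

```text
clock: 9.05
tool_pos: [0.4895, -0.0975, 0.1051]
eef_rot: [-2.01, -2.414, 0.003]
contact_force: [-6.8, -6.5, 6.9]
opening: 0.104
```

```bash
python3 -c "
from p import *
cur()"
```

```text
t 9.05 pos [489.5 -97.5 105.1] yaw 100.43 tilt [ 0.06 -0.1   0.  ] F [-6.8 -6.5  6.9] T [-1.33  1.34  0.15] op 0.104 q1,q6 [-0.33 -0.51]
```

Emit:
apply_moves(plan=[{"dx": 0, "dy": 0, "dz": 0, "wx": 0, "wy": 0, "wz": 0.1}, {"dx": 0, "dy": 0, "dz": 0, "wx": 0, "wy": 0, "wz": 0.2}, {"dx": 0, "dy": 0, "dz": 0, "wx": 0, "wy": 0, "wz": 0.2}])

```text
clock: 9.35
tool_pos: [0.4894, -0.0975, 0.1051]
eef_rot: [-2.133, -2.305, 0.003]
contact_force: [-6.9, -6.6, 7.0]
opening: 0.099
```

```bash
python3 -c "
from p import *
cur()"
```

```text
t 9.35 pos [489.4 -97.5 105.1] yaw 94.45 tilt [ 0.05 -0.1   0.  ] F [-6.9 -6.6  7. ] T [-1.33  1.36  0.08] op 0.099 q1,q6 [-0.33 -0.4 ]
```

Emit:
apply_moves(plan=[{"dx": 0, "dy": 0, "dz": 0, "wx": 0, "wy": 0, "wz": 0.07}, {"dx": 0, "dy": 0, "dz": 0, "wx": 0, "wy": 0, "wz": 0.14}, {"dx": 0, "dy": 0, "dz": 0, "wx": 0, "wy": 0, "wz": 0.14}])

```text
clock: 9.65
tool_pos: [0.4892, -0.0974, 0.1051]
eef_rot: [-2.215, -2.227, 0.003]
contact_force: [-8.1, -6.4, 6.9]
opening: 0.104
```

```bash
python3 -c "
from p import *
cur()"
```

```text
t 9.65 pos [489.2 -97.4 105.1] yaw 90.3 tilt [ 0.05 -0.13  0.  ] F [-8.1 -6.4  6.9] T [-1.33  1.59  0.17] op 0.104 q1,q6 [-0.33 -0.33]
```

Emit:
apply_moves(plan=[{"dx": 0, "dy": 0, "dz": 0, "wx": 0, "wy": 0, "wz": 0.07}, {"dx": 0, "dy": 0, "dz": 0, "wx": 0, "wy": 0, "wz": 0.14}, {"dx": 0, "dy": 0, "dz": 0, "wx": 0, "wy": 0, "wz": 0.14}])

```text
clock: 9.95
tool_pos: [0.4892, -0.0974, 0.1052]
eef_rot: [-2.294, -2.145, 0.004]
contact_force: [-8.0, -5.3, 8.3]
opening: 0.108
```

```bash
python3 -c "
from p import *
cur()
q=snap('scene'); f=q['frame'];s=snap('top')['frame']
a=cv2.resize(f[150:230,230:330],(500,400),interpolation=cv2.INTER_CUBIC);b=cv2.resize(s[130:210,340:400],(300,400),interpolation=cv2.INTER_CUBIC)
cv2.imwrite('pics/s4.png',np.hstack([a,b]))"
```

```text
t 9.95 pos [489.2 -97.4 105.2] yaw 86.16 tilt [ 0.06 -0.13  0.  ] F [-8.  -5.3  8.3] T [-1.15  1.53  0.72] op 0.108 q1,q6 [-0.33 -0.26]
```

View pics/s4.png

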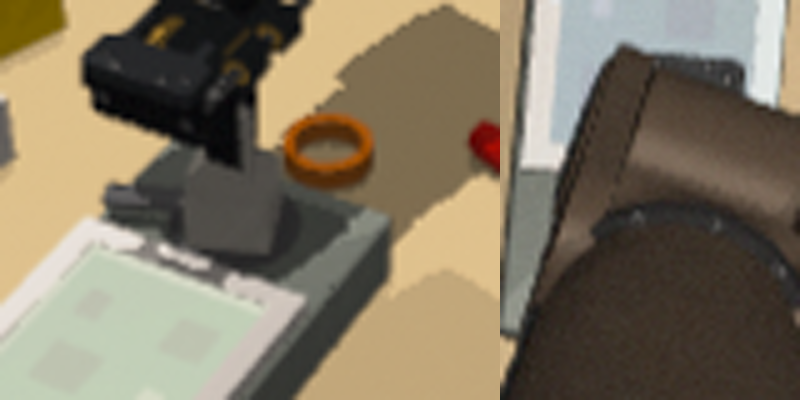

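The tongue now points sideways at (130,200), off the lid, and the torque jumped from 0.17 to 0.72 N m. I'll confirm the stop with a little more turn.

Emit:
apply_moves(plan=[{"dx": 0, "dy": 0, "dz": 0, "wx": 0, "wy": 0, "wz": 0.08}, {"dx": 0, "dy": 0, "dz": 0, "wx": 0, "wy": 0, "wz": 0.08}])

```text
clock: 10.25
tool_pos: [0.4892, -0.0976, 0.1052]
eef_rot: [-2.339, -2.097, 0.004]
contact_force: [-9.7, -8.1, 7.4]
opening: 0.118
```

```bash
python3 -c "
from p import *
cur()"
```

```text
t 10.25 pos [489.2 -97.6 105.2] yaw 83.76 tilt [ 0.08 -0.13  0.  ] F [-9.7 -8.1  7.4] T [-1.37  1.51  0.66] op 0.118 q1,q6 [-0.33 -0.22]
```

The stop is confirmed: the jaws are being spread by the key. Now I turn back to mid-play, ease the side load and pull out.

Emit:
apply_moves(plan=[{"dx": -0.0012, "dy": -0.0012, "dz": 0, "wx": 0, "wy": 0, "wz": -0.2}, {"dx": -0.0012, "dy": -0.0012, "dz": 0, "wx": 0, "wy": 0, "wz": -0.4}, {"dx": -0.0012, "dy": -0.0012, "dz": 0, "wx": 0, "wy": 0, "wz": -0.55}, {"dx": -0.0012, "dy": -0.0012, "dz": 0, "wx": 0, "wy": 0, "wz": -0.55}])

```text
clock: 10.65
tool_pos: [0.4898, -0.0977, 0.1051]
eef_rot: [2.013, 2.411, 0.0]
contact_force: [0.1, 1.1, 3.6]
opening: 0.106
```

```bash
python3 -c "
from p import *
cur()"
```

```text
t 10.65 pos [489.8 -97.7 105.1] yaw 100.27 tilt [0.02 0.04 0.  ] F [0.1 1.1 3.6] T [-0.03 -0.07  0.04] op 0.106 q1,q6 [-0.33 -0.51]
```

Forces are gone. Pulling out.

Emit:
apply_moves(plan=[{"dx": 0, "dy": 0, "dz": -0.015, "wx": 0, "wy": 0, "wz": 0}, {"dx": 0, "dy": 0, "dz": -0.035, "wx": 0, "wy": 0, "wz": 0}, {"dx": 0, "dy": 0, "dz": -0.06, "wx": 0, "wy": 0, "wz": 0}, {"dx": 0, "dy": 0, "dz": -0.12, "wx": 0, "wy": 0, "wz": 0}, {"dx": 0, "dy": 0, "dz": -0.16, "wx": 0, "wy": 0, "wz": 0}])

```text
clock: 11.15
tool_pos: [0.4898, -0.0976, 0.2035]
eef_rot: [2.016, 2.408, 0.001]
contact_force: [0.4, -0.6, -0.9]
opening: 0.103
```

```bash
python3 -c "
from p import *
plan([(490,-220,200,129),(474,-335.7,200,158),(474,-335.7,200,167.3)])
"
```

```text
t 11.15 pos [489.8 -97.6 203.5] yaw 100.13 tilt [0.04 0.1  0.  ] F [ 0.4 -0.6 -0.9] T [ 0.03 -0.07  0.01] op 0.103 q1,q6 [-0.33 -0.51]
to [490, -220, 200] 129 | dx -0.2009 dy -0.0356 dz 0.0059 wz -0.9623 rows 3.4
to [474, -335.7, 200] 158 | dx -0.1331 dy -0.1421 dz -0.0000 wz -0.9667 rows 3.4
to [474, -335.7, 200] 167.3 | dx 0.0000 dy 0.0000 dz -0.0000 wz -0.3100 rows 1.1
```

Emit:
apply_moves(plan=[{"dx": -0.2, "dy": -0.036, "dz": 0, "wx": 0, "wy": 0, "wz": -0.962}, {"dx": -0.2, "dy": -0.036, "dz": 0, "wx": 0, "wy": 0, "wz": -0.962}, {"dx": -0.2, "dy": -0.036, "dz": 0, "wx": 0, "wy": 0, "wz": -0.962}, {"dx": -0.2, "dy": -0.036, "dz": 0, "wx": 0, "wy": 0, "wz": -0.962}])

```text
clock: 11.55
tool_pos: [0.4896, -0.2228, 0.2017]
eef_rot: [1.348, 2.836, -0.001]
contact_force: [0.1, 0.2, -0.1]
opening: 0.105
```

Emit:
apply_moves(plan=[{"dx": -0.133, "dy": -0.142, "dz": 0, "wx": 0, "wy": 0, "wz": -0.967}, {"dx": -0.133, "dy": -0.142, "dz": 0, "wx": 0, "wy": 0, "wz": -0.967}, {"dx": -0.133, "dy": -0.142, "dz": 0, "wx": 0, "wy": 0, "wz": -0.967}, {"dx": -0.133, "dy": -0.142, "dz": 0, "wx": 0, "wy": 0, "wz": -0.967}])

```text
clock: 11.95
tool_pos: [0.473, -0.338, 0.2015]
eef_rot: [0.595, 3.084, -0.001]
contact_force: [0.0, 0.9, -0.7]
opening: 0.104
```

Emit:
apply_moves(plan=[{"dx": 0, "dy": 0, "dz": 0, "wx": 0, "wy": 0, "wz": -0.31}, {"dx": 0, "dy": 0, "dz": 0, "wx": 0, "wy": 0, "wz": -0.31}, {"dx": 0, "dy": 0, "dz": 0, "wx": 0, "wy": 0, "wz": -0.31}])

```text
clock: 12.25
tool_pos: [0.4737, -0.335, 0.2015]
eef_rot: [0.351, 3.121, -0.001]
contact_force: [-0.7, 0.2, -0.5]
opening: 0.104
```

```bash
python3 -c "
from p import *
plan([(474,-335.7,102,167.3),(474,-335.7,68,167.3)])
p,y=cur()
q=snap('scene'); f=q['frame']
print('flange pred',np.round(proj(q,p+[0,0,-.0145]),1),'stand',np.round(proj(q,[.474,-.3357,.05]),1))
cv2.imwrite('pics/s5.png',cv2.resize(f[100:220,140:300],(800,600),interpolation=cv2.INTER_CUBIC))"
```

```text
t 12.25 pos [ 473.7 -335.   201.5] yaw 167.15 tilt [0.03 0.02 0.  ] F [-0.7  0.2 -0.5] T [ 0.09 -0.15 -0.03] op 0.104 q1,q6 [-0.73 -2.08]
to [474, -335.7, 102] 167.3 | dx -0.0007 dy -0.0010 dz 0.1658 wz -0.0050 rows 2.0
to [474, -335.7, 68] 167.3 | dx 0.0000 dy 0.0000 dz 0.0567 wz -0.0000 rows 0.7
t 12.25 pos [ 473.7 -335.   201.5] yaw 167.15 tilt [0.03 0.02 0.  ] F [-0.7  0.2 -0.5] T [ 0.09 -0.15 -0.03] op 0.104 q1,q6 [-0.73 -2.08]
flange pred [206.1 135.8] stand [212.5 171.6]
```

View pics/s5.png

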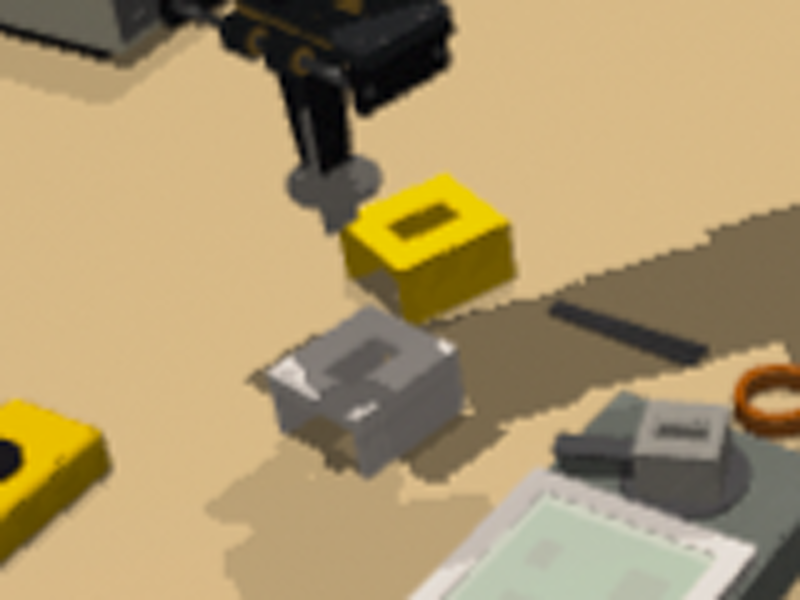

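The key's flange at (335,181) and the stand hole at (364,360) in the crop agree with the predictions within 1 px. The tongue stays turned. Lowering.

Emit:
apply_moves(plan=[{"dx": -0.0007, "dy": -0.001, "dz": 0.08, "wx": 0, "wy": 0, "wz": 0}, {"dx": -0.0007, "dy": -0.001, "dz": 0.145, "wx": 0, "wy": 0, "wz": 0}, {"dx": -0.0007, "dy": -0.001, "dz": 0.165, "wx": 0, "wy": 0, "wz": 0}, {"dx": -0.0007, "dy": -0.001, "dz": 0.178, "wx": 0, "wy": 0, "wz": 0}, {"dx": -0.0007, "dy": -0.001, "dz": 0.19, "wx": 0, "wy": 0, "wz": 0}])

```text
clock: 12.8
tool_pos: [0.4747, -0.3363, 0.0876]
eef_rot: [0.347, 3.121, -0.002]
contact_force: [0.4, 0.1, -0.8]
opening: 0.103
```

```bash
python3 -c "
from p import *
cur()"
```

```text
t 12.8 pos [ 474.7 -336.3   87.6] yaw 167.33 tilt [0.07 0.08 0.  ] F [ 0.4  0.1 -0.8] T [ 0.14 -0.16  0.02] op 0.103 q1,q6 [-0.73 -2.08]
```

Emit:
apply_moves(plan=[{"dx": 0, "dy": 0, "dz": 0.012, "wx": 0, "wy": 0, "wz": 0}, {"dx": 0, "dy": 0, "dz": 0.022, "wx": 0, "wy": 0, "wz": 0}, {"dx": 0, "dy": 0, "dz": 0.028, "wx": 0, "wy": 0, "wz": 0}, {"dx": 0, "dy": 0, "dz": 0.031, "wx": 0, "wy": 0, "wz": 0}, {"dx": 0, "dy": 0, "dz": 0.032, "wx": 0, "wy": 0, "wz": 0}])

```text
clock: 13.3
tool_pos: [0.4741, -0.3359, 0.0676]
eef_rot: [0.345, 3.122, -0.0]
contact_force: [-0.2, -0.2, -0.3]
opening: 0.103
```

```bash
python3 -c "
from p import *
cur()"
```

```text
t 13.3 pos [ 474.1 -335.9   67.6] yaw 167.37 tilt [0.01 0.01 0.  ] F [-0.2 -0.2 -0.3] T [ 0.09 -0.18 -0.04] op 0.103 q1,q6 [-0.73 -2.08]
```

Emit:
apply_moves(plan=[{"dx": 0, "dy": 0, "dz": 0.0012, "wx": 0, "wy": 0, "wz": 0}, {"dx": 0, "dy": 0, "dz": 0.0012, "wx": 0, "wy": 0, "wz": 0}])

```text
clock: 13.5
tool_pos: [0.4741, -0.336, 0.0671]
eef_rot: [0.345, 3.122, -0.001]
contact_force: [0.4, 0.2, 1.1]
opening: 0.105
```

Emit:
apply_moves(plan=[{"dx": 0, "dy": 0, "dz": 0, "wx": 0, "wy": 0, "wz": 0}, {"dx": 0, "dy": 0, "dz": 0, "wx": 0, "wy": 0, "wz": 0}, {"dx": 0, "dy": 0, "dz": 0, "wx": 0, "wy": 0, "wz": 0}, {"dx": 0, "dy": 0, "dz": 0, "wx": 0, "wy": 0, "wz": 0}, {"dx": 0, "dy": 0, "dz": 0, "wx": 0, "wy": 0, "wz": 0}], fingers=0.5)

```text
clock: 14.0
tool_pos: [0.4741, -0.3358, 0.0669]
eef_rot: [0.345, 3.123, -0.0]
contact_force: [-0.4, 0.2, -0.3]
opening: 0.462
```

Emit:
apply_moves(plan=[{"dx": 0, "dy": 0, "dz": -0.03, "wx": 0, "wy": 0, "wz": 0}, {"dx": 0, "dy": 0, "dz": -0.08, "wx": 0, "wy": 0, "wz": 0}, {"dx": 0, "dy": 0, "dz": -0.16, "wx": 0, "wy": 0, "wz": 0}, {"dx": 0, "dy": 0, "dz": -0.24, "wx": 0, "wy": 0, "wz": 0}, {"dx": 0, "dy": 0, "dz": -0.3, "wx": 0, "wy": 0, "wz": 0}])

```text
clock: 14.5
tool_pos: [0.4742, -0.3359, 0.2499]
eef_rot: [0.345, 3.121, -0.002]
contact_force: [0.8, -0.0, 1.0]
opening: 0.5
```

Emit:
apply_moves(plan=[{"dx": 0.05, "dy": 0.08, "dz": 0, "wx": 0, "wy": 0, "wz": 0}, {"dx": 0.1, "dy": 0.16, "dz": 0, "wx": 0, "wy": 0, "wz": 0}, {"dx": 0.12, "dy": 0.22, "dz": 0, "wx": 0, "wy": 0, "wz": 0}, {"dx": 0.12, "dy": 0.28, "dz": 0, "wx": 0, "wy": 0, "wz": 0}, {"dx": 0.12, "dy": 0.28, "dz": 0, "wx": 0, "wy": 0, "wz": 0}])

```text
clock: 15.0
tool_pos: [0.4403, -0.1529, 0.2474]
eef_rot: [0.34, 3.122, 0.0]
contact_force: [0.5, -0.5, 1.1]
opening: 0.5
```

```bash
python3 -c "
from p import *
cur()
q=snap('scene')['frame'];t=snap('top')['frame']
r=lambda f,x,y,w,h,W,H:cv2.resize(f[y:y+h,x:x+w],(W,H),interpolation=cv2.INTER_CUBIC)
cv2.imwrite('pics/s6.png',np.vstack([np.hstack([r(q,190,150,120,90,400,300),r(q,340,190,140,105,400,300)]),r(t,200,130,280,105,800,300)]))"
```

```text
t 15.0 pos [ 440.3 -152.9  247.4] yaw 167.55 tilt [-0.01  0.04  0.  ] F [ 0.5 -0.5  1.1] T [ 0.02 -0.13  0.01] op 0.5 q1,q6 [-0.48 -1.83]
```

View pics/s6.png

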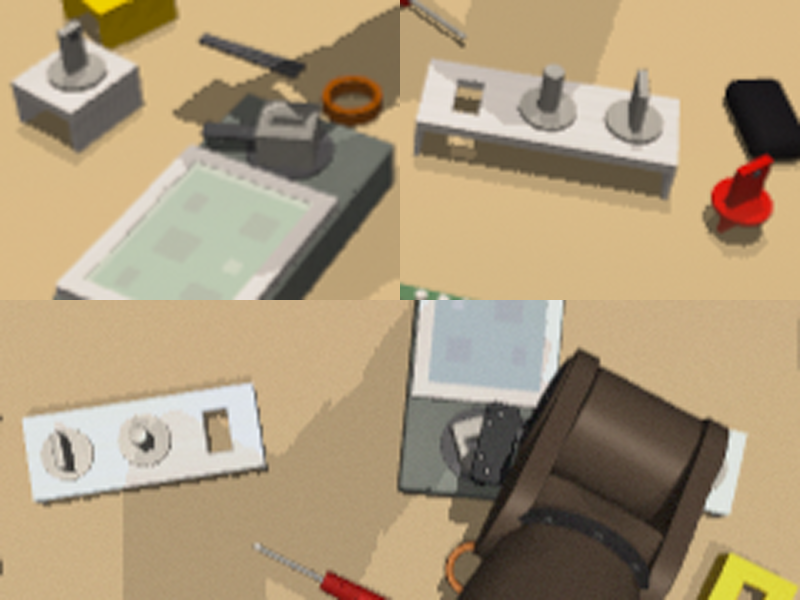

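The slim key hangs upright in the stand at (75,60), the lock tongue is off the lid at (235,133), and the wide key and blank are in the rack at (635,105) and (548,95). The robot touches nothing, so I'm handing in.

```bash
python3 -c "
from h import *
print(env.job_done())"
```

```text
the job is handed in; nothing more can be done
None
```

I took the slim key from the rack and pushed it into the cam lock until the flange seated, with 9.6 N pushing back. I turned it clockwise about 89° until it hit the stop: torque jumped from about 0.15 to 0.7 N m and the jaws began to spread. I then turned it back to mid-play, pulled it out, and set it in the white stand. The job was handed in at about 15 s of the 51 s allowed.

**Last checks:** The final picture shows the slim key upright in the stand. The lock tongue is turned off the lid, the wide key and the blank are still in the rack, and the gripper is clear of everything. No check failed. Turning caused side forces of up to about 14 N, from a lock position error of around 2 mm. I did not measure the final barrel angle from an image; that it reached the stop rests on the torque rise and the tongue's position.

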